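# Set a ratcheted recipe stand down to its lowest notch

## Task

The recipe stand is too steep to read from. Flip its pawl back out of the teeth so that the book rest is free, lower the rest gently to the lowest notch, and flip the pawl in again so that it lies in that lowest notch and holds the rest there. Do not disturb the jar, the mug or the tin standing round it.

Things in the scene. Friction and masses are not known exactly. Their poses are not given: they have to be found in the camera images.
- stand: The recipe stand: a low beech base frame 205 mm deep (x), 150 mm wide and 23 mm high, fixed where it stands, carrying a tilting book rest. Origin: centre of its underside, on the worktop. x points to the back of the stand, away from the reader, y to the reader's left, z up.
- rest_hinge (a point): Middle of the rest's hinge line, which runs along the stand's y at x = -90 mm, z = 55 mm in the stand's frame. The hinge is stiff: the bare rest stays at any angle where it is left; on the upper half of the board it takes about 1 to 5 N to lower it and 4 to 12 N to raise it.
- rest (a joint): Tilt of the book rest. 0 rad = held in the lowest notch, the board 36 degrees above level; grows as the rest is raised (board's angle = 36 degrees + value). Notches hold it at 0, 0.157, 0.314 and 0.471. Raising clicks the pawl over the teeth; it goes down past a notch only with the pawl out. Travel -0.105 to 0.576: at its lower end it is below the lowest notch, where the pawl cannot hold it.
- rest_top (a point): Middle of the board's upper edge, in mid thickness. The board is beech, 230 mm wide (y -115 to 115), 12 mm thick, reaches 217 mm up from the hinge line and leans back; its front lies 17 mm in front of the plane through the hinge line. Hand slot 85 x 20 mm, centred 31 mm below this edge; at its foot a ledge stands 44 mm forward.
- pawl_pivot (a point): On the pawl's pivot line (along the stand's y at x = 47 mm, z = 40 mm), here at y = -118 mm. On the reader's right the pawl meets a grey metal toothed quadrant at y = -81 to -89 mm, radius 120 mm about the hinge line, fixed to the back of the board.
- pawl (a joint): The pawl, a bare steel hook. 0 rad = nose home in a notch; up to 0.12 = nose in a notch, on the slope of the tooth; 0.13 = nose on a tooth tip or on the plain rim past the lowest notch, holding nothing. Grows as its bar is flipped to the stand's back (+x). Weighted: the bar is upright at 0.38 and falls over by itself to either side: in on the teeth, or out on its stop at 1.13.
- pawl_bar (a point): On the axis of the pawl's thumb bar: round, 18 mm thick, along the stand's y, clear from y = -97 to -128 mm (this point y = -118), 65 mm from the pivot; at 0 rad it is 24 mm in front of it and 60 mm above. Under 1 N flips it. The leaning board stands over it: reach in from the stand's right side (-y) with the tool tilted 35 to 45 degrees, pointing down and towards +y.
- honey_jar: A jar with a red lid, 61 mm across and 86 mm high; origin at the centre of its foot. To be left alone.
- mug_white: A cream mug, 83 mm across, 115 mm with its handle, 93 mm high; origin at its foot. To be left alone.
- sugar_tin: A green tin with a wooden lid, 102 mm across and 135 mm high; origin at the centre of its foot. To be left alone.

How it is judged:
By the outcome, as a careful person would: the job done as asked, in the order asked, and still so for the second after the job is handed in, with the robot touching nothing.
It also fails if it takes over 61 s, if anything falls off the work surface, if the arm or the gripper's body presses on something with over 40 N, if the wrist force passes 120 N, or if a joint passes its speed limit or range.

## Robot

A 6-joint arm with a two-finger parallel gripper is mounted at the origin on a cart in front of the work surface, level with it; the furniture and walls round the work are solid. World frame = base frame: x ahead of the robot, y to its left, z up, the work surface at z = 0. Lengths are in m, angles in rad, forces in N, time in s.
With the tool pointing down it reaches from about 0.35 to 0.975 m from the base axis. Payload 4.9 kg.
Tool frame: the origin (TCP) lies at the very end of the fingers, on their centre line; the grasp point (between the pads) lies 19 mm behind it (ctrl.grasp_offset is the distance from the TCP to the grasp point, in m); z points along the fingers, y is the line along which they close (so a half turn about z gives the same grasp; the last joint's range is limited). The gripper opens to 85 mm and grips with 20 to 120 N. Pads are 22 mm wide; open, the fingers measure 114 mm over their backs; the gripper's body (76 mm by 85 mm) begins 54 mm behind the grasp point. The pads swing forward as they close: fully open they stand 13 mm farther back than shut.
Start: joints at [1.179, 0.053, 1.613, -0, 1.476, -0.119], TCP at [0.168, 0.602, 0.231] pointing down, gripper open.
Joint ranges: [-3.01, 3.01], [-1.01, 2.22], [0.06, 2.58], [-1.02, 4.17], [0.09, 2.62], [-3.14, 3.14]. Speed limits (rad/s): [2.57, 2.57, 3.14, 3.14, 3.14, 3.14].

## Interface

Orientations are given as a rotation vector (axis times angle).
In Python, from station import ctrl, optics gives the robot as it stands.
- The arm moves only by the shell command python3 -m handwheel 'ROWS' [OPENING] [FORCE]. ROWS is JSON, a list of rows, each an object of numbers: "tx", "ty", "tz": the shift along the tool's x, y, z in mm; "roll": the turn about the tool's z in rad. A call has 1 to 12 rows; each row shifts and turns the commanded pose from where the row before left it, along the tool's axes as they then stand; what a row does not reach is not made up. A row lasts 1/12 s, in which the tool goes at most 41.7 mm and 7.16 degrees, less where a joint would pass 70% of its speed; a pose out of reach is approached as far as the arm can. A call with a gripper value outside its range is refused whole. OPENING is the finger opening in mm, from 0 to 85.4, set as the call begins (- or left out, the last holds). The fingers move at their own pace and stop on an object; FORCE is the grip in N (left out, the last holds). Time passes only in rows, so rows that do not move let the fingers close. It gives the time, the measured TCP pose, the force, the opening and the grip force at its end, in the units of the state.
- ctrl.get_obs(): the state, without advancing time (a new reading comes with each control period).
- optics.get_image(name): name is "scene" or "top" or "wrist"; returns (picture, depth): 420x560x3 uint8, red, green, blue; 420x560 float32, m along the optical axis (not along the pixel's ray), 0 where there is no reading.
- optics.camera_params(name): a dict with "mtx" (3x3 intrinsics, pixels), "extrinsics" (4x4, takes a point from camera to world coordinates); the wrist camera has in their place "tool_from_camera" (4x4, takes a point from camera to tool coordinates, whose origin is the TCP and whose axes are the flange's). Camera axes: x right, y down, z forward; pixel columns grow to the right and rows downward; lengths in m; the calibration is good to about 2 mm. A picture is of the moment at which its call begins: read the wrist's pose just before it. camera_params takes no time and is no camera call.
- ctrl.finish_job(): hands the job in; it is judged then, once.
The state is a dict: "t": time; "q": joint angles; "dq": joint speeds; "effort": joint torques, N m; "tool_pos": TCP position; "tool_rot": TCP orientation; "contact_force": force on the tool from outside, world axes, zero at the start; "wrist_torque": the same for the moment, N m; "opening": finger opening in m; "grip_force": force on a finger pad.
Only numpy, scipy, OpenCV 4.12 (cv2) and the standard library are available. Lean on these libraries where they do the work, as an engineer would, in place of code of your own. Each camera call takes 0.05 s, during which the arm holds its last target. There are 200 camera calls.

## Working session

There is one attempt and no reset: what is moved stays moved. The work goes in short steps, Python scripts to look and compute and a shell command to move; the robot and the scene stay as the last step left them, time stands still between calls to the robot, and variables do not carry over. Pictures are saved under pics/ and viewed, at most 10 in all, crops included, and the job is handed in when it is done.

```bash
mkdir -p pics; ls
python3 - <<'E'
from station import ctrl,optics
import cv2,numpy as np
o=ctrl.get_obs();print({k:np.round(v,3) for k,v in o.items()})
ims=[]
for n in("scene","top"):
    p,d=optics.get_image(n);np.savez(f"pics/{n}0.npz",p=p,d=d)
    cv2.imwrite(f"pics/{n}0.png",p[:,:,::-1]);c=optics.camera_params(n);print(n,np.round(c["mtx"],1).tolist(),np.round(c["extrinsics"],3).tolist())
print(optics.camera_params("wrist"))
E
```

```text
pics
{'t': np.float64(0.0), 'q': array([ 1.179,  0.053,  1.614,  0.   ,  1.476, -0.119]), 'dq': array([ 0.002, -0.001,  0.001, -0.001, -0.001,  0.   ]), 'effort': array([ 0.0000e+00, -3.9369e+01, -3.7017e+01, -0.0000e+00,  7.0000e-03,
        0.0000e+00]), 'tool_pos': array([0.168, 0.601, 0.23 ]), 'tool_rot': array([-4.270e-01, -3.112e+00,  3.000e-03]), 'contact_force': array([-0.692,  1.113, -0.057]), 'wrist_torque': array([-0.002,  0.034, -0.01 ]), 'grip_force': np.float64(0.0), 'opening': np.float64(0.085)}
scene [[401.4, 0.0, 274.0], [0.0, 401.4, 205.4], [0.0, 0.0, 1.0]] [[0.896, -0.388, 0.216, 0.388], [-0.444, -0.773, 0.453, -0.364], [-0.009, -0.502, -0.865, 0.984], [0.0, 0.0, 0.0, 1.0]]
top [[539.9, 0.0, 281.5], [0.0, 539.9, 209.6], [0.0, 0.0, 1.0]] [[0.254, -0.806, 0.534, -0.27], [-0.967, -0.214, 0.136, -0.151], [0.005, -0.551, -0.834, 1.478], [0.0, 0.0, 0.0, 1.0]]
{'mtx': array([[312.95594461,   0.        , 280.58957824],
       [  0.        , 312.95594461, 204.47403664],
       [  0.        ,   0.        ,   1.        ]]), 'tool_from_camera': array([[-4.62331403e-04, -9.58761907e-01, -2.84210120e-01,
         7.28884581e-02],
       [ 9.99999886e-01, -4.10294462e-04, -2.42625596e-04,
        -1.05909977e-03],
       [ 1.16010341e-04, -2.84210200e-01,  9.58761988e-01,
        -1.43074954e-01],
       [ 0.00000000e+00,  0.00000000e+00,  0.00000000e+00,
         1.00000000e+00]])}
```

View pics/scene0.png

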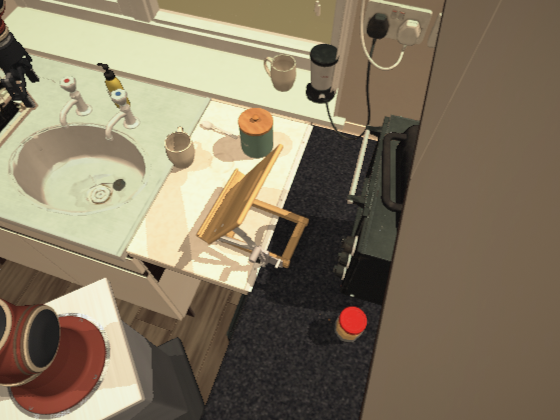

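View pics/top0.png

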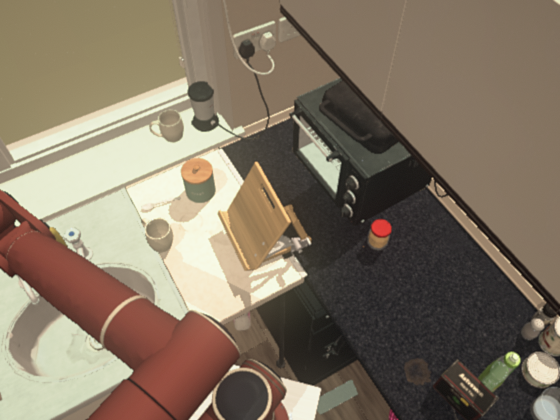

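The scene view shows the stand at about (255,215), with the pawl at about (265,258). The tin is at (256,130), the mug at (180,148) and the jar at (350,325). In the top view the pawl is near (295,243). I'll enlarge both.

Run:
```python
import cv2,numpy as np
a=np.load("pics/scene0.npz")["p"][140:285,185:320];b=np.load("pics/top0.npz")["p"][155:285,205:325]
f=lambda i:cv2.resize(i,(400,int(i.shape[0]*400/i.shape[1])),interpolation=cv2.INTER_CUBIC)
A,B=f(a),f(b);h=max(A.shape[0],B.shape[0]);o=np.zeros((h,800,3),np.uint8);o[:A.shape[0],:400]=A;o[:B.shape[0],400:]=B
cv2.imwrite("pics/crop0.png",o[:,:,::-1])
```

```text
(no output)
```

View pics/crop0.png

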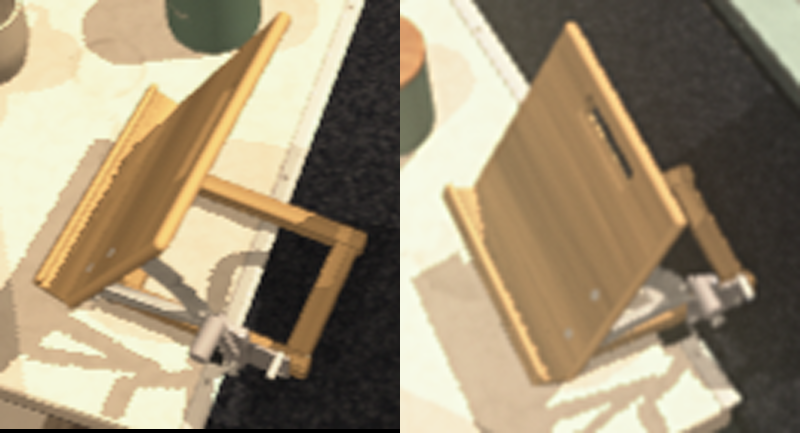

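```bash
cat > h.py <<'E'
import numpy as np,cv2
from scipy.optimize import least_squares
from scipy.spatial.transform import Rotation as R
from station import ctrl,optics
C={n:optics.camera_params(n) for n in("scene","top")}
def proj(n,P,E=None,M=None):
    E=C[n]["extrinsics"] if E is None else E; M=C[n]["mtx"] if M is None else M
    c=(np.atleast_2d(P)-E[:3,3])@E[:3,:3]; q=c@M.T; return q[:,:2]/q[:,2:]
def board(s,y,f,rest):  # along, y, forward of hinge plane
    t=np.radians(36)+rest; return np.array([-.09+s*np.cos(t)-f*np.sin(t),y,.055+s*np.sin(t)+f*np.cos(t)])
def bar(p,y=-.118):
    a=np.arctan2(60,-24)-p; return np.array([.047+.065*np.cos(a),y,.040+.065*np.sin(a)])
def W(P,s): 
    return R.from_euler("z",s[2]).apply(np.atleast_2d(P))+[s[0],s[1],0]
def deproj(n,u,v,d):
    M,E=C[n]["mtx"],C[n]["extrinsics"];return E[:3,:3]@np.array([(u-M[0,2])/M[0,0]*d,(v-M[1,2])/M[1,1]*d,d])+E[:3,3]
E
cat > fit.py <<'E'
from h import *
obs=[("scene","b",(.217,.115,.011),(281.2,145)),("scene","b",(.217,-.115,.011),(240,222)),
("top","b",(.217,.115,.011),(256.6,162.5)),("top","b",(.217,-.115,.011),(290.2,221)),
("top","b",(.186,.0425,.017),(205+190/3.333,155+100/3.333)),("top","b",(.186,-.0425,.017),(205+230/3.333,155+175/3.333)),
("scene","f",(.1025,.075,.023),(308.2,220.3)),("top","f",(.1025,.075,.023),(290.5,205.4)),
("scene","f",(.1025,-.075,.023),(288,265.5))]
def res(s,full=False):
    r=[proj(n,W(board(*p,s[3]) if k=="b" else p,s))[0]-np.array(q) for n,k,p,q in obs]
    return np.array(r) if full else np.ravel(r)
best=min((least_squares(res,[.6,.1,y,.4],loss="soft_l1") for y in(-1,-.5,0,.5,1)),key=lambda b:b.cost)
s=best.x;print(s,best.cost);print(res(s,True).round(1))
print("rest_top",W(board(.217,0,.011,s[3]),s).round(3))
q=[("scene",254.9,254.7),("top",296.5,242.9)]
# triangulate bar mid
f=lambda P:np.ravel([proj(n,P)[0]-[u,v] for n,u,v in q])
P=least_squares(f,W(bar(0),s)[0]).x;print("bar tri",P,f(P)); print("in stand",R.from_euler("z",-s[2]).apply(P-[s[0],s[1],0]),"model",bar(0,-.1125))
for n,u,v in q:
    d=np.load(f"pics/{n}0.npz")["d"];print(n,deproj(n,u,v,np.median(d[int(v)-1:int(v)+2,int(u)-1:int(u)+2])))
np.save("s.npy",s)
for n,u,v in[("jar",350,318)]+[("tin",255,119),("mug",180,145)]:
    d=np.load("pics/scene0.npz")["d"];print(n,deproj("scene",u,v,d[v,u]).round(3))
print("bar pts",W([bar(0,y) for y in(-.097,-.118,-.128)],s).round(3))
E
python3 fit.py
```

```text
[ 0.57081072  0.09167756 -0.8662874   0.43276003] 10.543277949150234
[[ 1.1 -1.8]
 [-0.7  2.2]
 [ 0.1 -1.7]
 [ 1.7  0.4]
 [-1.1  1.4]
 [-0.4  1.3]
 [ 0.4 -2.5]
 [ 0.5 -2.2]
 [-0.4  0. ]]
rest_top [[0.575 0.087 0.25 ]]
bar tri [ 0.50849496 -0.00103065  0.10058755] [ 0.09227894 -0.65571571  0.48878041  0.66094894]
in stand [ 0.03027772 -0.1075236   0.10058755] model [ 0.02285961 -0.1125      0.10035098]
scene [ 0.50630916 -0.00631615  0.11001741]
top [ 5.04285675e-01 -2.77385478e-04  1.11205811e-01]
jar [ 0.634 -0.229  0.088]
tin [0.678 0.359 0.129]
mug [0.466 0.454 0.028]
bar pts [[ 0.512  0.011  0.1  ]
 [ 0.496 -0.002  0.1  ]
 [ 0.488 -0.009  0.1  ]]
```

Fit: yaw is about -50°, and the rest is at about 0.43, so the 0.471 notch. The bar is near (0.50, 0.0, 0.10), which matches the model to a few mm. The moves offer no tilt, so I'll work outside the board's edge. With the tool vertical and the gripper open along the stand's y, only the inner finger reaches the bar's end.

```bash
cat >> h.py <<'E'
def go(P,stand=True):
    """tool-axis shift (mm) to stand-frame point P and roll (rad) to put tool y along stand +-y"""
    s=np.load("s.npy");o=ctrl.get_obs();T=R.from_rotvec(o["tool_rot"]).as_matrix();p=o["tool_pos"]
    P=W(P,s)[0] if stand else np.array(P)
    ys=R.from_euler("z",s[2]).as_matrix()[:,1];v=T.T@ys;r=np.arctan2(-v[0],v[1])
    r=(r+np.pi/2)%np.pi-np.pi/2
    here=R.from_euler("z",-s[2]).apply(p-[s[0],s[1],0])*1000
    print("t",o["t"].round(2),"stand-frame TCP mm",here.round(1),"target world",P.round(3),"shift tool mm",(T.T@(P-p)*1000).round(1),"roll",r.round(3),"F",o["contact_force"].round(1),"q6",o["q"].round(2))
def ax():
    T=R.from_rotvec(ctrl.get_obs()["tool_rot"]).as_matrix();s=np.load("s.npy");print("tool axes in stand\n",(R.from_euler("z",-s[2]).as_matrix()@T).round(3))
E
python3 -c "
from h import *
go([-.03,-.171,.33]);ax()"
```

```text
Traceback (most recent call last):
  File "h.py", line 24, in go
    print("t",o["t"].round(2),"stand-frame TCP mm",here.round(1),"target world",P.round(3),"shift tool mm",(T.T@(P-p)*1000).round(1),"roll",r.round(3),"F",o["contact_force"].round(1),"q6",o["q"].round(2))
              ^^^^^^^^^^^^
AttributeError: 'float' object has no attribute 'round'
```

```bash
sed -i 's/o\["t"\].round(2)/o["t"]/' h.py
python3 -c "
from h import *
go([-.03,-.171,.33]);ax()"
```

```text
t 0.1 stand-frame TCP mm [-649.1   23.3  230.2] target world [0.421 0.004 0.33 ] shift tool mm [-404.5 -507.5  -99. ] roll 0.594 F [ 0.8 -0.   0.3] q6 [ 1.18  0.05  1.61  0.    1.48 -0.12]
tool axes in stand
 [[-0.829 -0.559  0.001]
 [-0.559  0.829 -0.002]
 [ 0.    -0.002 -1.   ]]
```

```bash
python3 -m handwheel '[{"tz":-33},{"tz":-33},{"tz":-33},{"tx":-20,"ty":-25},{"tx":-20,"ty":-25},{"tx":-20,"ty":-25},{"tx":-20,"ty":-25},{"tx":-20,"ty":-25},{"tx":-20,"ty":-25},{"tx":-20,"ty":-25},{"tx":-20,"ty":-25},{"tx":-20,"ty":-25}]' 85 && python3 -c "
from h import *
go([-.03,-.171,.33]);ax()"
```

```text
$[0]: bad value
```

```bash
python3 -m handwheel '[{"tx":0,"ty":0,"tz":-30,"roll":0}]' 85
```

```text
t: 0.18
tool_pos: [0.1669, 0.5983, 0.253]
tool_rot: [-0.427, -3.109, 0.022]
contact_force: [-0.1, -0.1, -1.4]
opening: 0.0849
grip_force: 0.0
```

```bash
python3 -m handwheel --help; python3 -m handwheel '[{"tx":0,"ty":0,"tz":-5.0,"roll":0}]' 85
```

```text
t: 0.27
tool_pos: [0.1688, 0.6028, 0.2694]
tool_rot: [0.427, 3.111, 0.006]
contact_force: [-0.1, 0.1, 1.0]
opening: 0.0852
grip_force: 0.0invalid input: not JSON, or not a number
```

All keys are required in every row.

```bash
python3 -m handwheel '[{"tx":0,"ty":0,"tz":-33,"roll":0},{"tx":0,"ty":0,"tz":-33,"roll":0},{"tx":-20,"ty":-25,"tz":0,"roll":0},{"tx":-20,"ty":-25,"tz":0,"roll":0},{"tx":-20,"ty":-25,"tz":0,"roll":0},{"tx":-20,"ty":-25,"tz":0,"roll":0},{"tx":-20,"ty":-25,"tz":0,"roll":0},{"tx":-20,"ty":-25,"tz":0,"roll":0},{"tx":-20,"ty":-25,"tz":0,"roll":0},{"tx":-20,"ty":-25,"tz":0,"roll":0},{"tx":-20,"ty":-25,"tz":0,"roll":0},{"tx":-20,"ty":-25,"tz":0,"roll":0}]' 85 && python3 -c "
from h import *
go([-.03,-.171,.33]);ax()"
```

```text
t: 1.27
tool_pos: [0.2939, 0.3059, 0.3321]
tool_rot: [0.426, 3.112, 0.001]
contact_force: [1.4, -0.2, -0.4]
opening: 0.0851
grip_force: 0.0
t 1.2667 stand-frame TCP mm [-342.6  -72.2  332.1] target world [0.421 0.004 0.33 ] shift tool mm [-203.7 -256.8    2.1] roll 0.594 F [ 1.4 -0.2 -0.4] q6 [ 0.63 -0.49  1.91 -0.    1.72 -0.67]
tool axes in stand
 [[-0.829 -0.56   0.   ]
 [-0.56   0.829  0.001]
 [-0.001  0.001 -1.   ]]
```

```bash
python3 -m handwheel '[{"tx":-25,"ty":-32,"tz":0,"roll":0},{"tx":-25,"ty":-32,"tz":0,"roll":0},{"tx":-25,"ty":-32,"tz":0,"roll":0},{"tx":-25,"ty":-32,"tz":0,"roll":0},{"tx":-25,"ty":-32,"tz":0,"roll":0},{"tx":-25,"ty":-32,"tz":0,"roll":0},{"tx":-25,"ty":-32,"tz":0,"roll":0},{"tx":-25,"ty":-32,"tz":0,"roll":0}]' && python3 -m handwheel '[{"tx":0,"ty":0,"tz":0,"roll":0.119},{"tx":0,"ty":0,"tz":0,"roll":0.119},{"tx":0,"ty":0,"tz":0,"roll":0.119},{"tx":0,"ty":0,"tz":0,"roll":0.119},{"tx":0,"ty":0,"tz":0,"roll":0.118},{"tx":0,"ty":0,"tz":0,"roll":0}]'
python3 - <<'E'
from h import *
go([-.03,-.171,.33]);ax()
o=ctrl.get_obs();p,d=optics.get_image("wrist");np.savez("pics/w1.npz",p=p,d=d,pos=o["tool_pos"],rot=o["tool_rot"]);cv2.imwrite("pics/w1.png",p[:,:,::-1])
E
```

```text
t: 1.93
tool_pos: [0.4176, 0.0047, 0.3324]
tool_rot: [0.428, 3.111, 0.0]
contact_force: [0.3, 1.0, 0.9]
opening: 0.0851
grip_force: 0.0
t: 2.43
tool_pos: [0.4173, 0.0067, 0.3321]
tool_rot: [1.322, 2.849, 0.0]
contact_force: [0.4, 0.8, 0.1]
opening: 0.0851
grip_force: 0.0
t 2.4333 stand-frame TCP mm [ -34.6 -172.   332.1] target world [0.421 0.004 0.33 ] shift tool mm [-4.6  1.   2.1] roll -0.003 F [0.4 0.8 0.1] q6 [-0.16 -0.51  1.92 -0.    1.73 -0.86]
tool axes in stand
 [[-1.     0.003  0.   ]
 [ 0.003  1.     0.   ]
 [-0.     0.    -1.   ]]
```

View pics/w1.png

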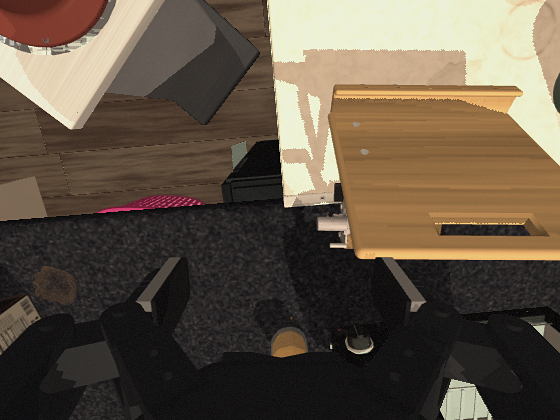

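The wrist view shows the bar at u 318–343, v≈223, sticking out past the board's right edge (board corner at (360,256)). The slot is at (437–530, 215–235) and the inner fingertip at about (400,285). Next I'll refit with these points and measure the gripper's outline from depth.

```bash
cat > fit2.py <<'E'
from h import *
exec(open("fit.py").read().split("def res")[0].replace("from h import *",""))
z=np.load("pics/w1.npz");wp=optics.camera_params("wrist");TW=np.eye(4);TW[:3,:3]=R.from_rotvec(z["rot"]).as_matrix();TW[:3,3]=z["pos"];EW=TW@wp["tool_from_camera"];MW=wp["mtx"]
pj=lambda n,P:proj(n,P,EW,MW) if n=="w" else proj(n,P)
obs+=[("w","b",(.217,-.115,.011),(361,256)),("w","b",(.196,.0425,.017),(524,219)),("w","b",(.196,-.0425,.017),(436,213)),
("w","p",(0,-.128),(318,223)),("scene","p",(0,-.128),(185+196/2.963,140+352/2.963)),("w","p",(0,-.128),(318,223))]
pt=lambda k,p,s: board(*p,s[3]) if k=="b" else bar(p[0],p[1]) if k=="p" else p
def res(s,full=False):
    r=[pj(n,W(pt(k,p,s),s))[0]-np.array(q) for n,k,p,q in obs]
    return np.array(r) if full else np.ravel(r)
b=least_squares(res,np.load("s.npy"),loss="soft_l1");s=b.x;print(s,b.cost);print(res(s,True).round(1).tolist());np.save("s.npy",s)
p,d=z["p"],z["d"];T=wp["tool_from_camera"]
v,u=np.mgrid[0:420,0:560];X=np.stack([(u-MW[0,2])/MW[0,0]*d,(v-MW[1,2])/MW[1,1]*d,d],-1)@T[:3,:3].T+T[:3,3]
m=(d>0)&(d<.2)
for zl in range(-110,10,10):
    k=m&(X[...,2]*1e3>zl)&(X[...,2]*1e3<=zl+10)
    if k.sum()>20: print(zl,k.sum(),"x",np.percentile(X[k][:,0],[1,99]).round(3),"y",np.percentile(X[k][:,1],[1,99]).round(3))
Xw=X@TW[:3,:3].T+TW[:3,3]
for uu,vv in[(322,223),(330,223),(338,223),(338,246)]:
    print(uu,vv,(R.from_euler("z",-s[2]).apply(Xw[vv,uu]-[s[0],s[1],0])*1e3).round(1))
E
python3 fit2.py
```

```text
[ 0.57136468  0.09082803 -0.84208631  0.47439369] 79.19913395990328
[[-2.9, -4.1], [-2.8, 0.7], [-3.0, -1.3], [0.2, 0.3], [-3.3, 1.9], [-2.0, 1.5], [0.4, -3.3], [0.0, -2.7], [1.0, -0.4], [-5.6, 1.3], [22.6, 7.9], [5.2, 16.6], [-1.3, -1.6], [-1.0, 2.0], [-1.3, -1.6]]
-110 349 x [0.019 0.021] y [-0.024  0.021]
-100 8204 x [0.009 0.02 ] y [-0.06   0.057]
-90 14168 x [-0.002  0.018] y [-0.067  0.064]
-80 10641 x [-0.011  0.018] y [-0.073  0.07 ]
-70 10429 x [-0.011  0.014] y [-0.073  0.071]
-60 1905 x [0.002 0.014] y [-0.069  0.066]
-50 1623 x [-0.009  0.012] y [-0.057  0.054]
-40 1663 x [-0.011  0.011] y [-0.057  0.054]
-30 1313 x [-0.011  0.011] y [-0.057  0.054]
-20 470 x [-0.011  0.011] y [-0.05   0.047]
322 223 [  21.6 -122.5  110.1]
330 223 [  21.3 -112.9  111.8]
338 223 [  21.7 -102.9  111.4]
338 246 [ 77.1 -92.   57. ]
```

```bash
sed -i 's/("w","b",(.196,.0425.*$//' fit2.py; sed -i 's/^("w","p",(0,-.128),(318,223)),/("w","p",(0,-.128),(318,223)),("w","b",(.217,-.115,.017),(359,251)),/' fit2.py; python3 fit2.py | sed -n '1,3p;15,30p'; python3 -c "
from h import *
go([-.012,-.174,.06]);ax()"
```

```text
[ 0.57568167  0.088968   -0.87508203  0.47871813] 23.301256565299287
[[0.3, -3.9], [-2.6, -0.4], [-1.1, -2.8], [-0.2, -0.3], [-2.2, 0.5], [-1.8, 0.4], [2.5, -2.1], [2.0, -3.1], [1.4, 0.3], [-2.7, 1.0], [-0.3, -1.6], [0.7, 1.1], [-0.7, 1.5], [-0.3, -1.6]]
-110 349 x [0.019 0.021] y [-0.024  0.021]
338 223 [  20.8 -104.3  111.4]
338 246 [ 75.9 -91.5  57. ]
t 2.4833 stand-frame TCP mm [ -38.4 -174.3  332.1] target world [ 0.434 -0.013  0.06 ] shift tool mm [-2.630e+01 -1.000e-01  2.721e+02] roll 0.011 F [-0.2 -0.7 -0.8] q6 [-0.16 -0.51  1.92  0.    1.73 -0.87]
tool axes in stand
 [[-1.    -0.011  0.   ]
 [-0.011  1.     0.   ]
 [-0.     0.    -1.   ]]
```

```bash
python3 -m handwheel '[{"tx":-13,"ty":-13,"tz":0,"roll":0.011},{"tx":-13,"ty":-13,"tz":0,"roll":0},{"tx":0,"ty":0,"tz":38,"roll":0},{"tx":0,"ty":0,"tz":38,"roll":0},{"tx":0,"ty":0,"tz":38,"roll":0},{"tx":0,"ty":0,"tz":38,"roll":0},{"tx":0,"ty":0,"tz":38,"roll":0},{"tx":0,"ty":0,"tz":38,"roll":0},{"tx":0,"ty":0,"tz":30,"roll":0},{"tx":0,"ty":0,"tz":14,"roll":0},{"tx":0,"ty":0,"tz":0,"roll":0}]'
python3 - <<'E'
from h import *
go([-.012,-.175,.06])
o=ctrl.get_obs();p,d=optics.get_image("wrist");q,_=optics.get_image("scene")
c=cv2.resize(q[180:300,200:320],(420,420),interpolation=cv2.INTER_CUBIC)
cv2.imwrite("pics/w2.png",np.hstack([p[:,180:560],c])[:,:,::-1])
E
```

```text
t: 3.4
tool_pos: [0.4105, -0.0289, 0.0558]
tool_rot: [-1.327, -2.838, 0.002]
contact_force: [-1.3, 0.8, -0.3]
opening: 0.0849
grip_force: 0.0
t 3.4 stand-frame TCP mm [ -15.4 -202.3   55.8] target world [ 0.434 -0.014  0.06 ] shift tool mm [-3.4 27.3 -4.3] roll 0.0 F [-1.3  0.8 -0.3] q6 [-0.25 -0.3   2.24  0.    1.21 -0.95]
```

View pics/w2.png

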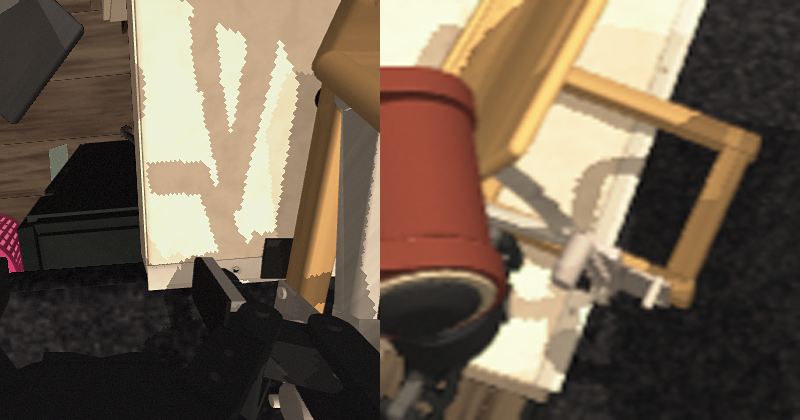

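The finger is beside the stand and clear of it. The bar is behind the finger at (285,395) in the left half and free at (575,260) in the right half. I'll slide in and push towards +x.

```bash
python3 -m handwheel '[{"tx":0,"ty":9,"tz":0,"roll":0},{"tx":0,"ty":9,"tz":0,"roll":0},{"tx":0,"ty":9,"tz":0,"roll":0},{"tx":-6,"ty":0,"tz":0,"roll":0},{"tx":-6,"ty":0,"tz":0,"roll":0},{"tx":-5,"ty":0,"tz":0,"roll":0},{"tx":-5,"ty":0,"tz":0,"roll":0},{"tx":-5,"ty":0,"tz":0,"roll":0},{"tx":0,"ty":0,"tz":0,"roll":0}]' && python3 -m handwheel '[{"tx":-5,"ty":0,"tz":0,"roll":0},{"tx":-5,"ty":0,"tz":0,"roll":0},{"tx":-5,"ty":0,"tz":0,"roll":0},{"tx":-5,"ty":0,"tz":0,"roll":0},{"tx":-5,"ty":0,"tz":0,"roll":0},{"tx":-4,"ty":0,"tz":0,"roll":0},{"tx":0,"ty":0,"tz":0,"roll":0},{"tx":0,"ty":0,"tz":0,"roll":0}]'
python3 - <<'E'
from h import *
go([-.012,-.175,.06])
q,_=optics.get_image("scene");r,_=optics.get_image("top")
f=lambda q:cv2.resize(q,(400,400),interpolation=cv2.INTER_CUBIC)
cv2.imwrite("pics/s3.png",np.hstack([f(q[180:300,200:320]),f(r[180:280,240:340])])[:,:,::-1])
E
```

```text
t: 4.25
tool_pos: [0.4526, -0.0343, 0.0604]
tool_rot: [1.336, 2.843, -0.0]
contact_force: [0.6, -0.1, 0.8]
opening: 0.085
grip_force: 0.0
t: 4.92
tool_pos: [0.4707, -0.0558, 0.0603]
tool_rot: [-1.335, -2.843, -0.0]
contact_force: [0.2, 0.3, -0.5]
opening: 0.0853
grip_force: 0.0
t 4.9167 stand-frame TCP mm [  43.9 -173.4   60.3] target world [ 0.434 -0.014  0.06 ] shift tool mm [55.8 -1.8  0.3] roll -0.003 F [ 0.2  0.3 -0.5] q6 [-0.28 -0.14  2.1   0.    1.18 -0.97]
```

View pics/s3.png

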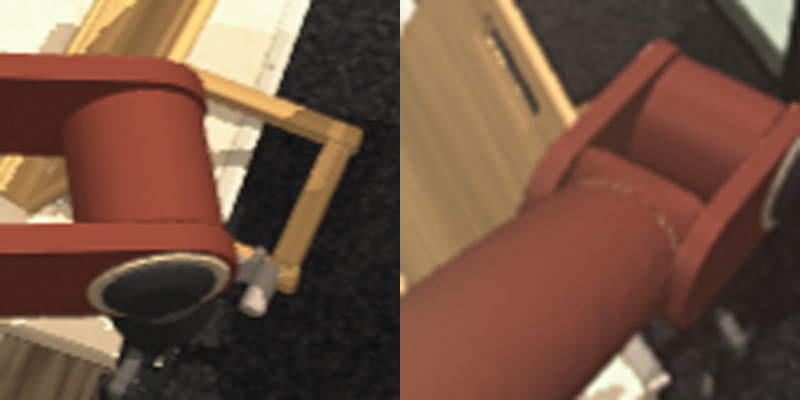

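The bar now lies at the back (crop (255,298)), so the pawl is out. I'll check that against the model, then retreat, rise and close the fingers.

```bash
python3 -m handwheel '[{"tx":0,"ty":-20,"tz":0,"roll":0},{"tx":0,"ty":-20,"tz":0,"roll":0},{"tx":0,"ty":0,"tz":-38,"roll":0},{"tx":0,"ty":0,"tz":-38,"roll":0},{"tx":0,"ty":0,"tz":-38,"roll":0},{"tx":0,"ty":0,"tz":-38,"roll":0},{"tx":0,"ty":0,"tz":-38,"roll":0},{"tx":0,"ty":0,"tz":-38,"roll":0},{"tx":0,"ty":0,"tz":-38,"roll":0},{"tx":0,"ty":0,"tz":0,"roll":0}]' 85 && python3 -m handwheel '[{"tx":20,"ty":0,"tz":0,"roll":0},{"tx":30,"ty":20,"tz":0,"roll":0},{"tx":30,"ty":25,"tz":0,"roll":0},{"tx":30,"ty":25,"tz":0,"roll":0},{"tx":0,"ty":35,"tz":0,"roll":0},{"tx":0,"ty":33,"tz":0,"roll":0},{"tx":0,"ty":0,"tz":0,"roll":0}]' 0
python3 - <<'E'
from h import *
s=np.load("s.npy");print("pred bar out end",proj("scene",W(bar(1.13,-.128),s)))
go([-.045,-.075,.225]);
for r in np.linspace(.471,.05,10): print(round(r,3),((board(.185,-.075,.017,r)-[.011,0,0])*1e3).round(1))
E
```

```text
t: 5.85
tool_pos: [0.4424, -0.0819, 0.3361]
tool_rot: [1.328, 2.831, 0.002]
contact_force: [0.8, 0.4, 0.0]
opening: 0.0849
grip_force: 0.0
t: 6.43
tool_pos: [0.4774, 0.0948, 0.3245]
tool_rot: [-1.328, -2.845, -0.001]
contact_force: [-0.5, 0.1, -1.0]
opening: 0.0005
grip_force: 0.0
pred bar out end [[277.00751303 273.26928936]]
t 6.4333 stand-frame TCP mm [-67.5 -71.7 324.5] target world [0.489 0.075 0.225] shift tool mm [-22.7  -3.3  99.5] roll 0.002 F [-0.5  0.1 -1. ] q6 [ 0.04 -0.32  1.8   0.    1.67 -0.66]
0.471 [-32.1 -75.  227.5]
0.424 [-24.1 -75.  224.1]
0.377 [-16.3 -75.  220.3]
0.331 [ -8.7 -75.  216.2]
0.284 [ -1.2 -75.  211.7]
0.237 [  6.  -75.  206.9]
0.19 [ 13.  -75.  201.7]
0.144 [ 19.7 -75.  196.2]
0.097 [ 26.2 -75.  190.4]
0.05 [ 32.4 -75.  184.3]
```

```bash
python3 -m handwheel '[{"tx":0,"ty":-3,"tz":32,"roll":0},{"tx":0,"ty":0,"tz":32,"roll":0},{"tx":0,"ty":0,"tz":32,"roll":0},{"tx":-14,"ty":0,"tz":0,"roll":0},{"tx":-8,"ty":0,"tz":0,"roll":0},{"tx":-6,"ty":0,"tz":0,"roll":0},{"tx":-4,"ty":0,"tz":1,"roll":0},{"tx":-4,"ty":0,"tz":1.5,"roll":0},{"tx":-4,"ty":0,"tz":1.5,"roll":0},{"tx":-4,"ty":0,"tz":1.5,"roll":0},{"tx":-4,"ty":0,"tz":2,"roll":0},{"tx":-4,"ty":0,"tz":2,"roll":0}]' && python3 -m handwheel '[{"tx":-4,"ty":0,"tz":2,"roll":0},{"tx":-4,"ty":0,"tz":2,"roll":0},{"tx":-4,"ty":0,"tz":2.5,"roll":0},{"tx":-4,"ty":0,"tz":2.5,"roll":0},{"tx":-4,"ty":0,"tz":2.5,"roll":0},{"tx":-4,"ty":0,"tz":3,"roll":0},{"tx":-3,"ty":0,"tz":2.5,"roll":0},{"tx":0,"ty":0,"tz":0,"roll":0}]'
python3 - <<'E'
from h import *
go([.0197,-.075,.1962]);go([.0324,-.075,.1843]);
E
```

```text
t: 7.43
tool_pos: [0.5074, 0.0496, 0.2216]
tool_rot: [1.334, 2.843, 0.002]
contact_force: [0.5, 1.0, 3.1]
opening: -0.0001
grip_force: 1.4
t: 8.1
tool_pos: [0.5236, 0.0282, 0.2026]
tool_rot: [-1.335, -2.842, 0.003]
contact_force: [-0.0, 0.1, -0.3]
opening: 0.0
grip_force: 0.0
t 8.1 stand-frame TCP mm [ 13.3 -78.9 202.6] target world [0.531 0.026 0.196] shift tool mm [-6.4  4.   6.4] roll -0.003 F [-0.   0.1 -0.3] q6 [-0.09 -0.17  1.87 -0.    1.44 -0.78]
t 8.1 stand-frame TCP mm [ 13.3 -78.9 202.6] target world [0.539 0.016 0.184] shift tool mm [-19.1   4.   18.3] roll -0.003 F [-0.   0.1 -0.3] q6 [-0.09 -0.17  1.87 -0.    1.44 -0.78]
```

```bash
cat > rest.py <<'E'
from h import *
s=np.load("s.npy")
def est(n,d):
    M,E=C[n]["mtx"],C[n]["extrinsics"];v,u=np.mgrid[0:420,0:560]
    X=np.stack([(u-M[0,2])/M[0,0]*d,(v-M[1,2])/M[1,1]*d,d],-1)[d>0]@E[:3,:3].T+E[:3,3]
    P=R.from_euler("z",-s[2]).apply(X-[s[0],s[1],0])
    best=[]
    for r in np.arange(-.12,.6,.005):
        t=np.radians(36)+r;a=P[:,0]+.09;z=P[:,2]-.055
        al=a*np.cos(t)+z*np.sin(t);f=-a*np.sin(t)+z*np.cos(t)
        k=(abs(P[:,1])<.11)&(al>.05)&(al<.21)&(abs(f-.017)<.004);best.append((k.sum(),round(r,3)))
    return sorted(best)[::-1][:4]
if __name__=="__main__":
    for n in("scene","top"): print(n,est(n,optics.get_image(n)[1]),"start",est(n,np.load(f"pics/{n}0.npz")["d"])[:2])
E
python3 rest.py
```

```text
scene [(np.int64(1155), np.float64(0.18)), (np.int64(1140), np.float64(0.185)), (np.int64(1129), np.float64(0.19)), (np.int64(1126), np.float64(0.175))] start [(np.int64(1008), np.float64(0.445)), (np.int64(1008), np.float64(0.44))]
top [(np.int64(378), np.float64(0.21)), (np.int64(373), np.float64(0.215)), (np.int64(364), np.float64(0.205)), (np.int64(362), np.float64(0.22))] start [(np.int64(1915), np.float64(0.48)), (np.int64(1895), np.float64(0.485))]
```

```bash
python3 -m handwheel '[{"tx":-3,"ty":0,"tz":2.7,"roll":0},{"tx":-3,"ty":0,"tz":2.7,"roll":0},{"tx":-3,"ty":0,"tz":2.8,"roll":0},{"tx":-3,"ty":0,"tz":2.9,"roll":0},{"tx":-3,"ty":0,"tz":2.9,"roll":0},{"tx":-3,"ty":0,"tz":3,"roll":0},{"tx":0,"ty":0,"tz":0,"roll":0},{"tx":0,"ty":0,"tz":0,"roll":0}]' && python3 -c "
from h import *
go([.0324,-.075,.1843])" && python3 rest.py
```

```text
t: 8.87
tool_pos: [0.5355, 0.0149, 0.1863]
tool_rot: [-1.335, -2.843, -0.0]
contact_force: [0.4, 0.1, 0.2]
opening: 0.0002
grip_force: 0.0
t 8.8667 stand-frame TCP mm [ 31.1 -78.3 186.3] target world [0.539 0.016 0.184] shift tool mm [-1.3  3.3  2. ] roll -0.003 F [0.4 0.1 0.2] q6 [-0.11 -0.13  1.87  0.    1.41 -0.8 ]
scene [(np.int64(1283), np.float64(0.05)), (np.int64(1272), np.float64(0.055)), (np.int64(1263), np.float64(0.06)), (np.int64(1262), np.float64(0.045))] start [(np.int64(1008), np.float64(0.445)), (np.int64(1008), np.float64(0.44))]
top [(np.int64(384), np.float64(0.075)), (np.int64(383), np.float64(0.08)), (np.int64(373), np.float64(0.085)), (np.int64(373), np.float64(0.07))] start [(np.int64(1915), np.float64(0.48)), (np.int64(1895), np.float64(0.485))]
```

```bash
python3 -m handwheel '[{"tx":-2,"ty":0,"tz":2.2,"roll":0},{"tx":-1,"ty":0,"tz":1,"roll":0},{"tx":0,"ty":0,"tz":0,"roll":0},{"tx":5,"ty":0,"tz":-5,"roll":0},{"tx":10,"ty":0,"tz":-20,"roll":0},{"tx":0,"ty":0,"tz":-35,"roll":0},{"tx":0,"ty":0,"tz":-35,"roll":0},{"tx":0,"ty":0,"tz":-35,"roll":0},{"tx":0,"ty":0,"tz":-20,"roll":0},{"tx":0,"ty":0,"tz":0,"roll":0}]' && python3 rest.py && python3 -c "
from h import *
go([.125,-.215,.33])"
```

```text
t: 9.8
tool_pos: [0.5296, 0.0243, 0.341]
tool_rot: [1.33, 2.834, 0.006]
contact_force: [-0.2, -0.3, 0.2]
opening: 0.0001
grip_force: 0.0
scene [(np.int64(3042), np.float64(0.035)), (np.int64(3031), np.float64(0.03)), (np.int64(3023), np.float64(0.04)), (np.int64(3001), np.float64(0.045))] start [(np.int64(1008), np.float64(0.445)), (np.int64(1008), np.float64(0.44))]
top [(np.int64(1019), np.float64(0.055)), (np.int64(1010), np.float64(0.06)), (np.int64(989), np.float64(0.065)), (np.int64(989), np.float64(0.05))] start [(np.int64(1915), np.float64(0.48)), (np.int64(1895), np.float64(0.485))]
t 9.9 stand-frame TCP mm [ 19.  -78.1 334.9] target world [ 0.491 -0.145  0.33 ] shift tool mm [-106.4 -136.7    4.8] roll -0.003 F [ 1.   0.4 -0.2] q6 [-0.09 -0.22  1.7  -0.    1.66 -0.79]
```

Rest is at about 0.045, inside the lowest notch's slope. Next I'll go round to behind the bar.

```bash
python3 -m handwheel '[{"tx":-26,"ty":-28,"tz":0,"roll":0},{"tx":-26,"ty":-28,"tz":0,"roll":0},{"tx":-26,"ty":-28,"tz":0,"roll":0},{"tx":-26,"ty":-28,"tz":0,"roll":0},{"tx":-3,"ty":-26,"tz":0,"roll":0},{"tx":0,"ty":0,"tz":0,"roll":0}]' 85 && python3 -m handwheel '[{"tx":0,"ty":0,"tz":38,"roll":0},{"tx":0,"ty":0,"tz":38,"roll":0},{"tx":0,"ty":0,"tz":38,"roll":0},{"tx":0,"ty":0,"tz":38,"roll":0},{"tx":0,"ty":0,"tz":38,"roll":0},{"tx":0,"ty":0,"tz":38,"roll":0},{"tx":0,"ty":0,"tz":30,"roll":0},{"tx":0,"ty":0,"tz":20,"roll":0},{"tx":0,"ty":0,"tz":0,"roll":0}]'
python3 - <<'E'
from h import *
go([.125,-.175,.055])
p,d=optics.get_image("wrist");q,_=optics.get_image("scene")
c=cv2.resize(q[180:300,200:320],(420,420),interpolation=cv2.INTER_CUBIC)
cv2.imwrite("pics/w4.png",np.hstack([p[:,180:560],c])[:,:,::-1])
E
```

```text
t: 10.4
tool_pos: [0.4873, -0.1491, 0.3309]
tool_rot: [-1.34, -2.836, 0.003]
contact_force: [-0.1, 0.2, -0.0]
opening: 0.0724
grip_force: 0.0
t: 11.15
tool_pos: [0.4844, -0.1431, 0.0482]
tool_rot: [-1.328, -2.831, -0.0]
contact_force: [-1.9, 0.3, -0.6]
opening: 0.0848
grip_force: 0.0
t 11.15 stand-frame TCP mm [ 119.6 -218.8   48.2] target world [ 0.521 -0.119  0.055] shift tool mm [-5.2 43.8 -7.2] roll -0.002 F [-1.9  0.3 -0.6] q6 [-0.43 -0.03  2.02  0.    1.16 -1.13]
```

View pics/w4.png

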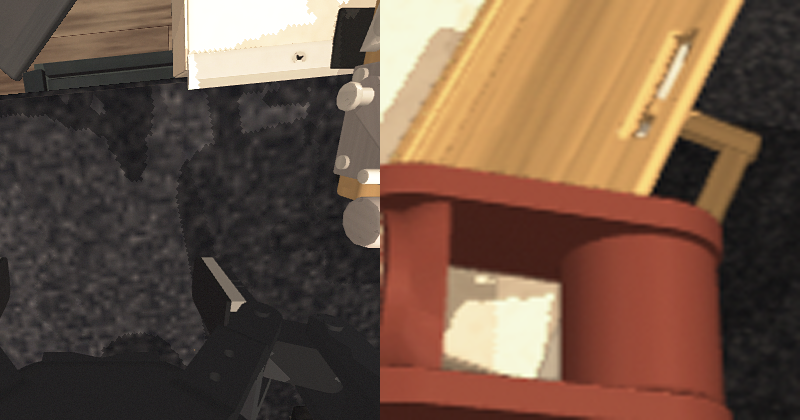

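The bar's end is at (362,222) on the out stop, and the finger (220,285) is behind it. I'll slide in and push back towards the front.

```bash
python3 -m handwheel '[{"tx":0,"ty":11,"tz":0,"roll":0},{"tx":0,"ty":11,"tz":0,"roll":0},{"tx":0,"ty":11,"tz":0,"roll":0},{"tx":0,"ty":11,"tz":0,"roll":0},{"tx":5,"ty":0,"tz":0,"roll":0},{"tx":5,"ty":0,"tz":0,"roll":0},{"tx":5,"ty":0,"tz":0,"roll":0},{"tx":5,"ty":0,"tz":0,"roll":0},{"tx":5,"ty":0,"tz":0,"roll":0},{"tx":5,"ty":0,"tz":0,"roll":0}]' && python3 -m handwheel '[{"tx":5,"ty":0,"tz":0,"roll":0},{"tx":5,"ty":0,"tz":0,"roll":0},{"tx":5,"ty":0,"tz":0,"roll":0},{"tx":5,"ty":0,"tz":0,"roll":0},{"tx":5,"ty":0,"tz":0,"roll":0},{"tx":5,"ty":0,"tz":0,"roll":0},{"tx":5,"ty":0,"tz":0,"roll":0},{"tx":0,"ty":0,"tz":0,"roll":0},{"tx":0,"ty":0,"tz":0,"roll":0}]' && python3 -c "
from h import *
go([.125,-.215,.055])" && python3 rest.py
```

```text
t: 12.08
tool_pos: [0.5067, -0.0963, 0.0579]
tool_rot: [1.334, 2.836, -0.0]
contact_force: [4.2, -1.9, 3.9]
opening: 0.0848
grip_force: 1.7
t: 12.83
tool_pos: [0.4819, -0.0678, 0.0554]
tool_rot: [-1.334, -2.844, 0.0]
contact_force: [-0.5, -0.9, 0.3]
opening: 0.0851
grip_force: 0.0
t 12.8333 stand-frame TCP mm [  60.2 -172.5   55.4] target world [ 0.491 -0.145  0.055] shift tool mm [-64.9 -42.4   0.3] roll -0.002 F [-0.5 -0.9  0.3] q6 [-0.29 -0.1   2.07 -0.    1.17 -0.99]
scene [(np.int64(1666), np.float64(0.035)), (np.int64(1666), np.float64(0.03)), (np.int64(1653), np.float64(0.04)), (np.int64(1638), np.float64(0.045))] start [(np.int64(1008), np.float64(0.445)), (np.int64(1008), np.float64(0.44))]
top [(np.int64(1567), np.float64(0.06)), (np.int64(1553), np.float64(0.065)), (np.int64(1522), np.float64(0.055)), (np.int64(1519), np.float64(0.07))] start [(np.int64(1915), np.float64(0.48)), (np.int64(1895), np.float64(0.485))]
```

```bash
python3 -m handwheel '[{"tx":0,"ty":-20,"tz":0,"roll":0},{"tx":-10,"ty":-25,"tz":0,"roll":0},{"tx":-20,"ty":-25,"tz":0,"roll":0},{"tx":-20,"ty":0,"tz":0,"roll":0},{"tx":-20,"ty":0,"tz":0,"roll":0},{"tx":0,"ty":0,"tz":0,"roll":0}]'
python3 - <<'E'
from h import *
s=np.load("s.npy");go([.125,-.215,.055])
o=ctrl.get_obs();p,d=optics.get_image("wrist");np.savez("pics/w5.npz",p=p,d=d,pos=o["tool_pos"],rot=o["tool_rot"]);cv2.imwrite("pics/w5.png",p[:,:,::-1])
wp=optics.camera_params("wrist");T=np.eye(4);T[:3,:3]=R.from_rotvec(o["tool_rot"]).as_matrix();T[:3,3]=o["tool_pos"];E=T@wp["tool_from_camera"]
for a in(0,.04,.08,.13,.38): print(a,proj("w",W(bar(a,-.128),s),E,wp["mtx"]).round(1))
E
```

```text
t: 13.43
tool_pos: [0.4751, -0.1697, 0.0566]
tool_rot: [1.337, 2.839, -0.001]
contact_force: [-0.4, -0.0, 0.7]
opening: 0.0846
grip_force: 0.0
t 13.4333 stand-frame TCP mm [ 134.1 -243.    56.6] target world [ 0.491 -0.145  0.055] shift tool mm [ 9.3 27.9  1.6] roll -0.005 F [-0.4 -0.   0.7] q6 [-0.49 -0.06  2.03 -0.    1.16 -1.18]
0 [[712.7 -42.7]]
0.04 [[713.7 -33.6]]
0.08 [[714.2 -24. ]]
0.13 [[714.  -11.7]]
0.38 [[700.8  53. ]]
```

View pics/w5.png

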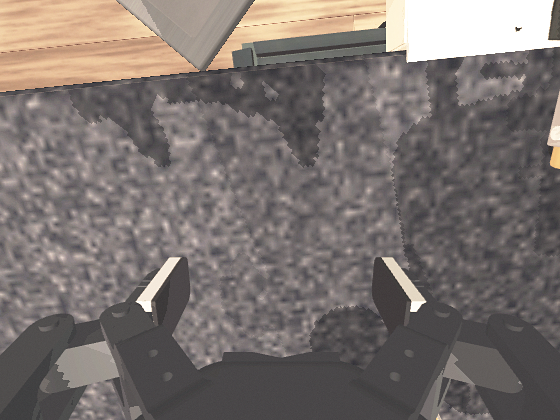

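The pawl is out of frame here. I'll rise and view it from the earlier hover, on the way to pressing the rest.

```bash
python3 -m handwheel '[{"tx":0,"ty":0,"tz":-38,"roll":0},{"tx":0,"ty":0,"tz":-38,"roll":0},{"tx":0,"ty":0,"tz":-38,"roll":0},{"tx":0,"ty":0,"tz":-38,"roll":0},{"tx":0,"ty":0,"tz":-38,"roll":0},{"tx":0,"ty":0,"tz":-38,"roll":0},{"tx":0,"ty":0,"tz":-38,"roll":0},{"tx":30,"ty":10,"tz":0,"roll":0},{"tx":35,"ty":10,"tz":0,"roll":0},{"tx":35,"ty":10,"tz":0,"roll":0},{"tx":35,"ty":10,"tz":0,"roll":0}]' 0 && python3 -m handwheel '[{"tx":20,"ty":20,"tz":0,"roll":0},{"tx":0,"ty":0,"tz":0,"roll":0},{"tx":0,"ty":0,"tz":0,"roll":0}]'
cat > look.py <<'E'
from h import *
import sys
s=np.load("s.npy");go([.0,-.075,.19])
o=ctrl.get_obs();p,d=optics.get_image("wrist")
wp=optics.camera_params("wrist");T=np.eye(4);T[:3,:3]=R.from_rotvec(o["tool_rot"]).as_matrix();T[:3,3]=o["tool_pos"];E=T@wp["tool_from_camera"]
c=proj("w",W(bar(.05,-.128),s),E,wp["mtx"])[0].astype(int);x0=max(c[0]-30,0);y0=max(c[1]-40,0);print("crop",x0,y0)
for a in(0,.04,.08,.13,.2,.38): print(a,((proj("w",W(bar(a,-.128),s),E,wp["mtx"])[0]-[x0,y0])*6).round(0))
cv2.imwrite(sys.argv[1],cv2.resize(p[y0:y0+90,x0:x0+120],None,fx=6,fy=6,interpolation=cv2.INTER_CUBIC)[:,:,::-1])
M=wp["mtx"];v,u=np.mgrid[y0:y0+90,x0:x0+120];dd=d[y0:y0+90,x0:x0+120]
X=np.stack([(u-M[0,2])/M[0,0]*dd,(v-M[1,2])/M[1,1]*dd,dd],-1)[dd>0]@E[:3,:3].T+E[:3,3];P=R.from_euler("z",-s[2]).apply(X-[s[0],s[1],0])*1e3
k=(P[:,1]<-118)&(P[:,1]>-128)&(P[:,2]>85)&(P[:,2]<125)&(abs(P[:,0]-45)<60);print("bar top pts",k.sum(),P[k].mean(0).round(1),P[k][:,0].min().round(1),P[k][:,0].max().round(1))
E
python3 look.py pics/w6.png
```

```text
t: 14.4
tool_pos: [0.4163, -0.0357, 0.3213]
tool_rot: [-1.335, -2.843, -0.0]
contact_force: [-0.1, 0.7, 0.7]
opening: 0.0004
grip_force: 0.0
t: 14.65
tool_pos: [0.4197, -0.0077, 0.3214]
tool_rot: [1.33, 2.846, -0.0]
contact_force: [-0.4, -0.6, 0.1]
opening: -0.0
grip_force: 0.0
t 14.65 stand-frame TCP mm [ -25.8 -181.7  321.4] target world [0.518 0.041 0.19 ] shift tool mm [-25.9 106.7 131.4] roll 0.001 F [-0.4 -0.6  0.1] q6 [-0.2  -0.5   1.93 -0.    1.71 -0.89]
crop 295 177
0 [183. 225.]
0.04 [183. 238.]
0.08 [183. 251.]
0.13 [183. 267.]
0.2 [183. 289.]
0.38 [181. 344.]
bar top pts 127 [  15.9 -123.   107.8] 8.6 25.7
```

View pics/w6.png

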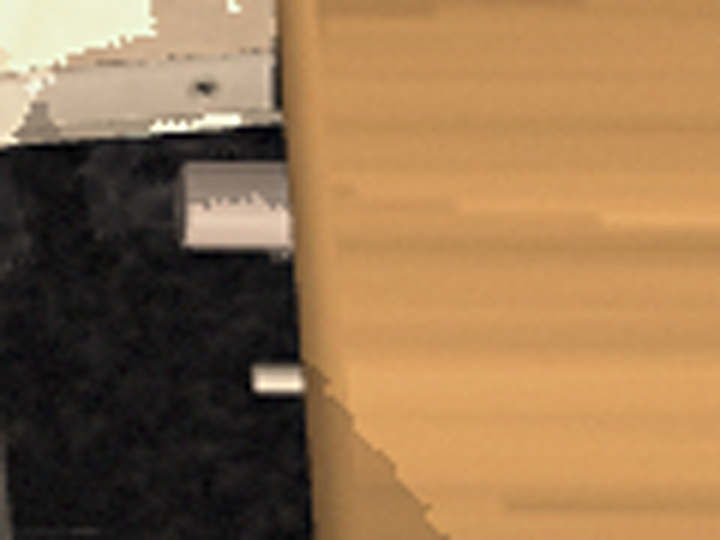

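The bar is at v≈205, at or just forward of the predicted 0 rad position, so the nose is in the teeth. Next I'll press the rest down in small steps, watching the force, until the notch takes the load.

```bash
python3 -m handwheel '[{"tx":0,"ty":36,"tz":0,"roll":0},{"tx":0,"ty":36,"tz":0,"roll":0},{"tx":0,"ty":35,"tz":0,"roll":0},{"tx":-12,"ty":0,"tz":33,"roll":0},{"tx":-14,"ty":0,"tz":33,"roll":0},{"tx":0,"ty":0,"tz":33,"roll":0},{"tx":0,"ty":0,"tz":32,"roll":0},{"tx":0,"ty":0,"tz":0,"roll":0}]' && python3 -m handwheel '[{"tx":-9,"ty":0,"tz":1,"roll":0},{"tx":-8,"ty":0,"tz":2,"roll":0},{"tx":-6,"ty":0,"tz":2,"roll":0},{"tx":-5,"ty":0,"tz":1,"roll":0},{"tx":-2,"ty":0,"tz":1,"roll":0},{"tx":0,"ty":0,"tz":0,"roll":0}]' && python3 -c "
from h import *
for r in(.06,.045,.03,.015,0): print(r);go(board(.185,-.075,.017,r)-[.011,0,0])"
```

```text
t: 15.37
tool_pos: [0.5147, 0.0381, 0.1819]
tool_rot: [-1.332, -2.83, 0.009]
contact_force: [-1.8, 0.4, -1.5]
opening: -0.0
grip_force: 0.0
t: 15.87
tool_pos: [0.5392, 0.0156, 0.1846]
tool_rot: [1.335, 2.842, 0.001]
contact_force: [0.5, 0.2, -1.1]
opening: -0.0
grip_force: 0.0
0.06
t 15.8667 stand-frame TCP mm [ 33.  -75.1 184.6] target world [0.538 0.017 0.186] shift tool mm [ 1.9  0.  -1. ] roll -0.003 F [ 0.5  0.2 -1.1] q6 [-0.11 -0.12  1.86 -0.    1.4  -0.8 ]
0.045
t 15.8667 stand-frame TCP mm [ 33.  -75.1 184.6] target world [0.539 0.016 0.184] shift tool mm [-0.1  0.1  1. ] roll -0.003 F [ 0.5  0.2 -1.1] q6 [-0.11 -0.12  1.86 -0.    1.4  -0.8 ]
0.03
t 15.8667 stand-frame TCP mm [ 33.  -75.1 184.6] target world [0.541 0.014 0.182] shift tool mm [-2.   0.1  3. ] roll -0.003 F [ 0.5  0.2 -1.1] q6 [-0.11 -0.12  1.86 -0.    1.4  -0.8 ]
0.015
t 15.8667 stand-frame TCP mm [ 33.  -75.1 184.6] target world [0.542 0.013 0.18 ] shift tool mm [-3.8  0.1  5.1] roll -0.003 F [ 0.5  0.2 -1.1] q6 [-0.11 -0.12  1.86 -0.    1.4  -0.8 ]
0
t 15.8667 stand-frame TCP mm [ 33.  -75.1 184.6] target world [0.543 0.011 0.177] shift tool mm [-5.7  0.1  7.2] roll -0.003 F [ 0.5  0.2 -1.1] q6 [-0.11 -0.12  1.86 -0.    1.4  -0.8 ]
```

```bash
python3 -m handwheel '[{"tx":-1,"ty":0,"tz":1.1,"roll":0},{"tx":-1,"ty":0,"tz":1.1,"roll":0},{"tx":0,"ty":0,"tz":0,"roll":0}]' | grep -E "pos|cont"; python3 -m handwheel '[{"tx":-1,"ty":0,"tz":1.2,"roll":0},{"tx":0,"ty":0,"tz":0,"roll":0}]' | grep -E "pos|cont";  python3 -m handwheel '[{"tx":-1,"ty":0,"tz":1.2,"roll":0},{"tx":0,"ty":0,"tz":0,"roll":0}]' | grep -E "pos|cont"; python3 rest.py
```

```text
tool_pos: [0.5399, 0.0147, 0.1819]
contact_force: [-0.5, -0.1, 1.8]
tool_pos: [0.5405, 0.014, 0.1805]
contact_force: [-0.3, -0.2, 2.8]
tool_pos: [0.541, 0.0131, 0.179]
contact_force: [-0.4, 0.2, 1.7]
scene [(np.int64(1369), np.float64(0.005)), (np.int64(1362), np.float64(0.01)), (np.int64(1355), np.float64(0.015)), (np.int64(1340), np.float64(0.02))] start [(np.int64(1008), np.float64(0.445)), (np.int64(1008), np.float64(0.44))]
top [(np.int64(417), np.float64(0.03)), (np.int64(416), np.float64(0.04)), (np.int64(413), np.float64(0.035)), (np.int64(412), np.float64(0.025))] start [(np.int64(1915), np.float64(0.48)), (np.int64(1895), np.float64(0.485))]
```

```bash
for i in 1 ; do python3 -m handwheel '[{"tx":-1,"ty":0,"tz":1.2,"roll":0},{"tx":0,"ty":0,"tz":0,"roll":0}]' | grep -E "pos|cont"; done; python3 -m handwheel '[{"tx":-0.8,"ty":0,"tz":1,"roll":0},{"tx":0,"ty":0,"tz":0,"roll":0}]' | grep -E "pos|cont"; python3 -m handwheel '[{"tx":-0.8,"ty":0,"tz":1,"roll":0},{"tx":0,"ty":0,"tz":0,"roll":0}]' | grep -E "pos|cont"; python3 rest.py
```

```text
tool_pos: [0.5416, 0.0124, 0.1779]
contact_force: [-0.3, 0.6, 2.0]
tool_pos: [0.5419, 0.0121, 0.1774]
contact_force: [-3.4, 2.8, 6.0]
tool_pos: [0.5421, 0.0119, 0.177]
contact_force: [-5.4, 3.0, 9.4]
scene [(np.int64(1373), np.float64(-0.005)), (np.int64(1362), np.float64(0.0)), (np.int64(1357), np.float64(-0.01)), (np.int64(1352), np.float64(0.005))] start [(np.int64(1008), np.float64(0.445)), (np.int64(1008), np.float64(0.44))]
top [(np.int64(430), np.float64(0.02)), (np.int64(422), np.float64(0.015)), (np.int64(418), np.float64(0.025)), (np.int64(404), np.float64(0.03))] start [(np.int64(1915), np.float64(0.48)), (np.int64(1895), np.float64(0.485))]
```

The rest stopped at about 0 and the force rose to about 11 N, so the notch holds it. I'll back off and do a final check.

```bash
python3 -m handwheel '[{"tx":3,"ty":0,"tz":-5,"roll":0},{"tx":10,"ty":0,"tz":-20,"roll":0},{"tx":15,"ty":0,"tz":-35,"roll":0},{"tx":15,"ty":-30,"tz":-35,"roll":0},{"tx":15,"ty":-35,"tz":-35,"roll":0},{"tx":10,"ty":-35,"tz":-10,"roll":0},{"tx":0,"ty":0,"tz":0,"roll":0},{"tx":0,"ty":0,"tz":0,"roll":0}]' && python3 rest.py && python3 look.py pics/w7.png
```

```text
t: 17.82
tool_pos: [0.4335, 0.0023, 0.3053]
tool_rot: [1.335, 2.839, 0.001]
contact_force: [0.9, 0.1, -0.7]
opening: 0.0004
grip_force: 0.0
scene [(np.int64(3293), np.float64(0.0)), (np.int64(3281), np.float64(0.005)), (np.int64(3279), np.float64(-0.005)), (np.int64(3259), np.float64(0.01))] start [(np.int64(1008), np.float64(0.445)), (np.int64(1008), np.float64(0.44))]
top [(np.int64(378), np.float64(0.02)), (np.int64(377), np.float64(0.025)), (np.int64(372), np.float64(0.015)), (np.int64(363), np.float64(0.03))] start [(np.int64(1915), np.float64(0.48)), (np.int64(1895), np.float64(0.485))]
t 17.9167 stand-frame TCP mm [ -24.8 -164.2  303. ] target world [0.518 0.041 0.19 ] shift tool mm [-24.6  89.4 112.9] roll -0.003 F [ 0.2  0.4 -0.3] q6 [-0.17 -0.46  1.93  0.    1.67 -0.86]
crop 282 181
0 [186. 227.]
0.04 [186. 240.]
0.08 [186. 254.]
0.13 [186. 270.]
0.2 [186. 293.]
0.38 [185. 351.]
bar top pts 133 [  13.5 -123.1  107.1] 6.5 22.7
```

View pics/w7.png

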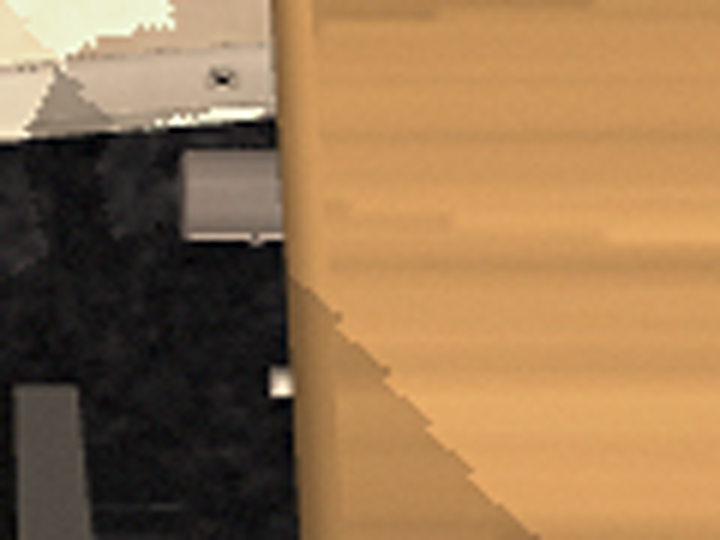

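The bar has moved another 2 mm or so further in and the rest reads about 0. The robot is clear.

```bash
python3 -c "
from station import ctrl
print(ctrl.finish_job())"
```

```text
the job is handed in; nothing more can be done
None
```

I handed the job in at about 18 s: the pawl was flipped out, the rest lowered and the pawl flipped back in, and the rest then held at about 0 rad against an 11 N push; the arm stayed clear of the jar, mug and tin, though I took no final picture of them.

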